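Run a cantilever board out over a column of cases and hold it down

TASK

Set the loose closed case squarely on the column of two cases standing at the end of the bench riser and let go of it. Then take the board on the riser by its grip block and slide it, without lifting it off, straight out over the column until the dark line across it stands above the column's outer end face, where it would tip over by itself. Finish while still holding the grip block, the board level and resting on the column, so that a colleague can clamp something to the free end; leave everything else on the bench alone.

Things in the scene. Friction and masses are not known exactly. Their poses are not given: they have to be found in the camera images.
- case_mid (a point): Centre (16 mm above its underside) of the loose closed grey case, 66 x 50 x 32 mm (its x, y, z), about 0.4 kg, lying flat on the bench to the right of the column. Its two ends are alike: half a turn about z makes no difference. Its 50 mm width (its y) fits a gripper.
- column_top (a point): Centre of the top face of the column: two cases of the same size (66 x 50 x 32 mm each) one on the other, fixed to the bench, top 64 mm above it. Its x axis is level and points outward, away from the riser (the way the board is to slide); y across; z up. The loose case belongs on top with its x along this x (either way round), so the column becomes 96 mm high.
- column_edge (a point): Middle of the upper edge of the column's outer end face (33 mm from column_top along x). Same axes.
- riser: White bench riser, fixed: a step 340 long (x) x 90 wide (y) x 96 mm high, origin at the centre of its underside; its x axis points toward the column, which stands in line 8 to 16 mm beyond its end. The finished column is just as high as the riser.
- grip (a point): Centre of the grip block, a black upright block 30 x 30 mm and 32 mm high on top of the board's tail end (the end away from the column); its top is 42 mm above the board's underside. The board is wooden, 290 long (x) x 56 wide (y) x 10 mm thick, about 0.35 kg, lying flat and loose on the riser; its x axis points from the tail to the free end (nose), which is 270 mm from this point; the nose's underside tapers up 4 mm over its last 30 mm so that it rides onto the column.
- mark (a point): Middle of the dark line that runs straight across the board's upper face, 90 mm from the grip block's centre and 180 mm from the nose. Same axes as grip. The board's balance point lies about 29 mm from the line toward the nose.
- cup: Specimen cup with a screw cap, 60 mm across, 70 mm high, a bystander behind the riser; origin at the centre of its underside.
- clamp_forceps: Steel forceps with finger rings, 135 mm long, 6 mm high, lying near the front of the bench, a bystander; origin at the centre of its underside.
- tape_small: Small roll of tape lying flat, 59 mm across, 19 mm high, a bystander at the right; origin at the centre of its underside.

How it is judged:
On the way:
1. the loose case stands squarely on the column, let go, while the board still lies on the riser (horizontal distance between case_mid and column_top below 0.008 m and z of case_mid in the frame of column_top between 0.012 and 0.02 m and angle between the x axis of case_mid and the x axis of column_top, either way round below 0.12 rad and angle between case_mid's own z axis and vertical below 0.05 rad and contact force between the fingers and case below 0.1 N and x of mark in the frame of column_top below -0.15 m), for 0.2 s.
At the end, for the whole second after the job is handed in: Case on the column within 8 mm and 0.12 rad of square, released. Board line within 10 mm of the column's outer end, 15 mm of its middle, 0.1 rad of its direction, level within 0.05 rad, resting on the top case (over 0.3 N) and still held at the grip block by the fingers (over 1 N) (horizontal distance between case_mid and column_top below 0.008 m and z of case_mid in the frame of column_top between 0.012 and 0.02 m and angle between the x axis of case_mid and the x axis of column_top, either way round below 0.12 rad and angle between each of case_mid, mark's own z axis and vertical below 0.05 rad and x of mark in the frame of column_edge between -0.01 and 0.01 m and y of mark in the frame of column_edge between -0.015 and 0.015 m and angle between the x axis of mark and the x axis of column_top, either way round below 0.1 rad and contact force between board and case above 0.3 N and contact force between the fingers and board above 1 N and contact force between the fingers and case below 0.1 N and distance between the grasp point and grip below 0.05 m); the arm keeps its last pose, push and grip.
It fails at once if the board tips (angle between mark's own z axis and vertical above 0.15 rad).
It fails at once if the board is lifted off instead of slid (height (world z) of mark above 0.13 m).
It fails at once if a bystander is pushed away (distance of any of cup, clamp_forceps, tape_small from where it was at the start of the episode above 0.03 m).
It also fails if it takes over 46 s, if anything falls off the work surface, if the arm or the gripper's body presses on something with over 40 N, if the wrist force passes 120 N, or if a joint passes its speed limit or range.

ROBOT

A 6-joint arm with a two-finger parallel gripper is mounted at the origin on a cart in front of the work surface, level with it; the furniture and walls round the work are solid. World frame = base frame: x ahead of the robot, y to its left, z up, the work surface at z = 0. Lengths are in m, angles in rad, forces in N, time in s.
With the tool pointing down it reaches from about 0.425 to 1.125 m from the base axis. Payload 14.9 kg.
Tool frame: the origin (TCP) lies at the very end of the fingers, on their centre line; the grasp point (between the pads) lies 19 mm behind it; z points along the fingers, y is the direction in which the jaws open and shut (so a half turn about z gives the same grasp; the last joint's range is limited). The gripper opens to 91 mm and grips with 3 to 60 N. Pads are 32 mm wide; open, the fingers measure 118 mm over their backs; the gripper's body (76 mm by 178 mm) begins 60 mm behind the grasp point.
Start: joints at [1.317, 0.379, 1.734, -0, 1.028, -0.033], TCP at [0.153, 0.683, 0.214] pointing down, gripper open.
Joint ranges: [-2.77, 2.77], [-0.74, 2.19], [0, 2.66], [-1.06, 4.2], [0.31, 2.87], [-3.08, 3.08]. Speed limits (rad/s): [1.89, 1.89, 2.39, 3.14, 3.14, 3.14].

INTERFACE

Orientations are given as a unit quaternion [w, x, y, z].
In Python, from station import * gives the robot as it stands. The module is installed in compiled form; this text tells all that it offers.
- The arm moves only by the tool apply_moves, never from a script. Its argument "rows" is one flat list of numbers, 7 for each row, row after row: the gripper's target within -1 to 1 (fully open at 1, half-way at 0, shut at -1), then the shift along the tool's x, y, z in mm, then the turn, a rotation vector about the tool's x, y, z in degrees. In form: [fingers, x, y, z, ax, ay, az, fingers, x, y, z, ax, ay, az, ...]. A call has 1 to 10 rows; each row is the pose to reach, as a shift and turn from the pose measured when the call began, along the tool's axes at that moment; what a row does not reach only later rows make up. A row lasts 1/10 s, in which the tool goes at most 50 mm and 8.59 degrees, less where a joint would pass 70% of its speed; a pose out of reach is approached as far as the arm can. A call with a gripper value outside its range is refused whole. The fingers move at their own pace and stop on an object; "grip_force" is the grip in N (left out, the last holds). Time passes only in rows, so rows that repeat a pose let the fingers close. It gives the time, the measured TCP pose, the force and the opening at its end, in the units of the state.
- sense(): the state, without advancing time (a new reading comes with each control period).
- get_image(name): name is "side" or "top" or "wrist"; returns a dict with "frame" (420x560x3 uint8, red, green, blue), "K" (3x3 intrinsics, pixels), "k1" (the pictures are not rectified: a ray, as slopes to the right and down, at radius r is drawn at 1 + k1 r^2 times it, then the intrinsics apply), "extrinsics" (4x4, takes a point from camera to world coordinates). Camera axes: x right, y down, z forward; pixel columns grow to the right and rows downward; lengths in m; the calibration is good to about 2 mm. A picture is of the moment at which its call begins. There is no depth.
- close_job(): hands the job in, once; it reports no verdict.
Trained networks look in a picture, given as the dict that the camera call returned (one of the last four; its "shot" number tells which), for a name from the list of things; names that differ only in an ending like _2 or _b are one class to them, and where a whole thing is asked for, a point or a joint stands for the part that bears it (a point fixed in the world has none). Each returns a list of dicts, best first, with "p" (0 to 1); they miss things now and then, are a little off and sometimes report something else, mostly with a low value. They report only what shows in the picture. A call takes as long as a camera call.
- masks_of(picture, name): "mask" (420x560 bool, what is visible of it) and "rect" ([left, top, width, height] in pixels, round what is visible of it).
- tip_of(picture, name): "location" ([column, row] in pixels: a listed point, or the origin of a listed thing).
The state is a dict: "time_s": time; "qpos": joint angles; "joint_vel": joint speeds; "effort": joint torques, N m; "ee_pos": TCP position; "tcp_rot": TCP orientation; "force": force on the tool from outside, world axes, zero at the start; "torque": the same for the moment, N m; "width": opening from 0.0 (shut) to 1.0 (fully open).
Only numpy, scipy, OpenCV 4.12 (cv2) and the standard library are available. Lean on these libraries where they do the work, as an engineer would, in place of code of your own. Each camera call takes 0.05 s, during which the arm holds its last target. There are 200 camera calls.

## Working session

There is one attempt and no reset: what is moved stays moved. The work goes in short steps, Python scripts to look and compute and a tool call to move; the robot and the scene stay as the last step left them, time stands still between calls to the robot, and variables do not carry over. Pictures are saved under pics/ and viewed, about 8 in all and at most 12, crops included, and the job is handed in when it is done.

Besides the shell and the picture viewer there is one more tool, called after "Emit:" as name(argument=value, ...) on one line, values as JSON. apply_moves: Moves the arm, as the interface text tells. Its arguments: {"type":"object","properties":{"rows":{"type":"array","items":{"type":"number"}},"grip_force":{"type":"number"}},"required":["rows"]}

```bash
mkdir -p pics; cat > h.py <<'E'
from station import *
import numpy as np, cv2
from scipy.optimize import least_squares
from scipy.spatial.transform import Rotation as R
def ray(im,uv):
    K=im["K"];d=np.array([(uv[0]-K[0][2])/K[0][0],(uv[1]-K[1][2])/K[1][1]]);s=d.copy()
    for _ in range(20): s=d/(1+im["k1"]*(s@s))
    E=np.array(im["extrinsics"]);return E[:3,3],E[:3,:3]@np.array([s[0],s[1],1.])
def atz(im,uv,z):
    o,d=ray(im,uv);return o+d*(z-o[2])/d[2]
def proj(im,P):
    E=np.array(im["extrinsics"]);p=(np.atleast_2d(P)-E[:3,3])@E[:3,:3];s=p[:,:2]/p[:,2:]
    s=s*(1+im["k1"]*(s**2).sum(1))[:,None];K=np.array(im["K"]);return s*[K[0,0],K[1,1]]+K[:2,2]
def tri(obs):
    A=0;b=0
    for im,uv in obs:
        o,d=ray(im,uv);d=d/np.linalg.norm(d);M=np.eye(3)-np.outer(d,d);A=A+M;b=b+M@o
    X=np.linalg.solve(A,b);return X,[np.round(proj(im,X)[0]-uv,1).tolist() for im,uv in obs]
def save(im,n,crop=None,f=1):
    a=im["frame"][:,:,::-1]
    if crop: a=a[crop[1]:crop[3],crop[0]:crop[2]]
    cv2.imwrite("pics/"+n,cv2.resize(a,None,fx=f,fy=f,interpolation=cv2.INTER_CUBIC))
E
python3 - <<'E'
from h import *
s=sense();print(s["ee_pos"],s["tcp_rot"],s["force"],s["width"])
I={n:get_image(n) for n in("side","top")}
for n in I: print(n,np.round(I[n]["extrinsics"],3).tolist(),np.round(I[n]["K"],1).tolist(),I[n]["k1"])
for nm in ["case_mid","column_top","column_edge","riser","grip","mark","cup","clamp_forceps","tape_small"]:
    o=[]
    for n in I:
        t=tip_of(I[n],nm)
        print(nm,n,[(np.round(x["location"],1).tolist(),round(x["p"],2)) for x in t[:2]])
        if t:o.append((I[n],t[0]["location"]))
    if len(o)==2: X,e=tri(o);print("   ",X.round(4),e)
cv2.imwrite("pics/a.png",cv2.resize(np.hstack([I["side"]["frame"],I["top"]["frame"]])[:,:,::-1],(800,300)))
save(I["top"],"top.png",None,1.42)
save(I["side"],"side.png",None,1.42)
E
```

```text
[0.15321317 0.68262148 0.21328883] [-6.64739157e-05  1.10177535e-01  9.93911769e-01 -5.50114920e-04] [ 0.4933645   0.01871062 -0.26048789] 0.9986788246629704
side [[0.969, -0.149, 0.195, 0.354], [-0.245, -0.612, 0.751, -0.635], [0.007, -0.776, -0.63, 0.718], [0.0, 0.0, 0.0, 1.0]] [[422.3, 0.0, 282.2], [0.0, 422.3, 214.6], [0.0, 0.0, 1.0]] 0.04384901867352518
top [[-0.006, -0.996, 0.093, 0.428], [-1.0, 0.007, 0.006, 0.052], [-0.007, -0.093, -0.996, 1.231], [0.0, 0.0, 0.0, 1.0]] [[429.2, 0.0, 276.0], [0.0, 429.2, 210.4], [0.0, 0.0, 1.0]] -0.039406773085782804
case_mid side [([301.3, 360.3], 0.59), ([374.5, 360.4], 0.57)]
case_mid top [([375.7, 230.5], 0.84)]
    [ 0.4905 -0.2227  0.0226] [[-4.8, 0.4], [0.6, -3.0]]
column_top side [([265.2, 249.5], 0.78), ([267.9, 168.7], 0.54)]
column_top top [([281.3, 226.9], 0.92), ([298.9, 227.5], 0.49)]
    [0.4918 0.0452 0.0529] [[0.2, -0.0], [-0.0, 0.2]]
column_edge side [([265.9, 258.3], 0.61)]
column_edge top [([297.9, 229.0], 0.58)]
    [0.4844 0.0005 0.0701] [[0.5, -0.0], [-0.1, 0.4]]
riser side [([267.1, 211.9], 0.75)]
riser top [([211.4, 212.5], 0.67)]
    [ 0.5391  0.2466 -0.0038] [[-0.3, 0.0], [0.0, -0.2]]
grip side [([265.3, 147.3], 0.56)]
grip top [([152.9, 197.5], 0.78), ([299.2, 229.3], 0.43)]
    [0.5675 0.3821 0.1175] [[0.2, -0.0], [-0.0, 0.2]]
mark side [([264.4, 169.2], 0.65)]
mark top [([280.5, 168.7], 0.73)]
    [0.5531 0.0517 0.2719] [[28.6, -7.2], [-1.8, 25.9]]
cup side [([339.5, 251.7], 0.64), ([264.4, 209.0], 0.6)]
cup top [([278.3, 166.7], 0.64)]
    [ 0.6741  0.0514 -0.0024] [[-1.3, 0.2], [0.3, -1.1]]
clamp_forceps side [([214.6, 304.9], 0.53)]
clamp_forceps top []
tape_small side [([264.0, 213.2], 0.64), ([376.2, 361.8], 0.63)]
tape_small top [([381.3, 173.0], 0.48)]
    [ 0.5185 -0.1589  0.3371] [[45.0, -12.4], [-1.9, 33.3]]
```

View pics/top.png

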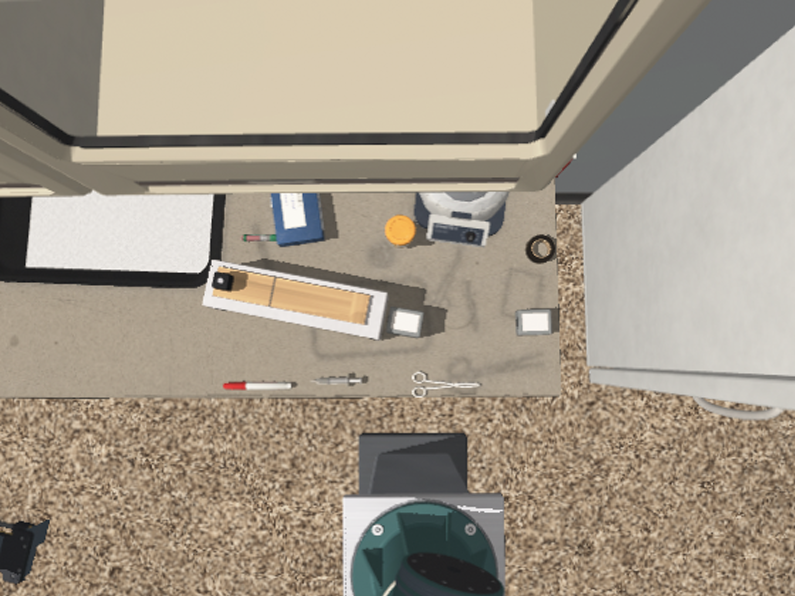

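View pics/side.png

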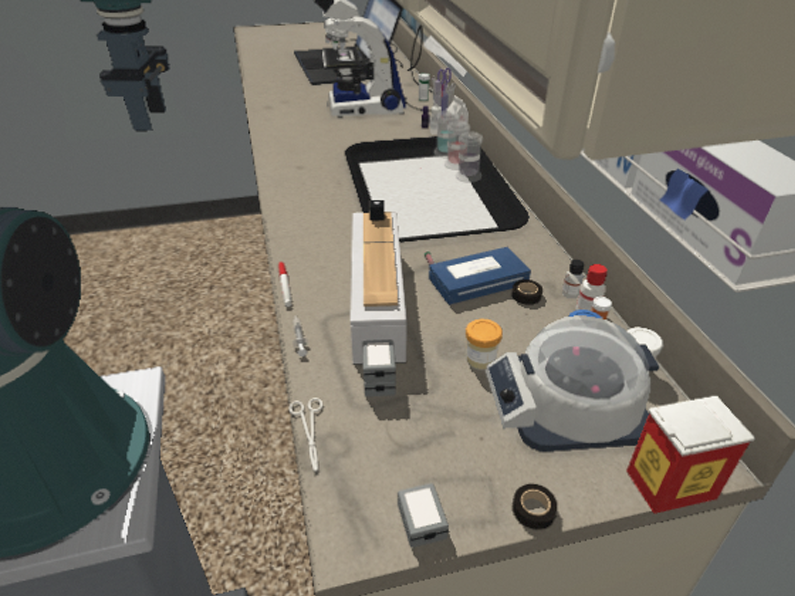

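Top view, true pixels (shown at 1.42x): loose case about (377,227), column (286,226), grip block (156,198), board line (191,204), cup (282,162). Forceps sit in front of the gap between column and case. The side view agrees: loose case (298,359), column (266,250). Next I fit box silhouettes for the positions and yaws.

```bash
cat >> h.py <<'E'
def box(x,y,yaw,z0,L,W,H):
    c=np.array([[i*L/2,j*W/2] for i in(-1,1) for j in(-1,1)]);r=np.array([[np.cos(yaw),-np.sin(yaw)],[np.sin(yaw),np.cos(yaw)]])
    c=c@r.T+[x,y];return np.vstack([np.c_[c,np.full(4,z0)],np.c_[c,np.full(4,z0+H)]])
def hullmask(im,P,sc=4):
    h=cv2.convexHull((proj(im,P)*sc*16+sc*8).astype(np.int32)) ;m=np.zeros((420*sc,560*sc),np.uint8)
    cv2.fillConvexPoly(m,h,255,cv2.LINE_8,4);return cv2.resize(m,(560,420),interpolation=cv2.INTER_AREA)/255.
def fitbox(obs,x0,z0,dims,fitz=False):
    from scipy.optimize import minimize
    def c(p):
        P=box(p[0],p[1],p[2],p[3] if fitz else z0,*dims)
        return sum(np.abs(hullmask(im,P)-m).sum()/m.sum() for im,m in obs)
    x0=list(x0)+([z0] if fitz else []);n=len(x0)
    S=np.vstack([x0]+[np.array(x0)+np.eye(n)[i]*[.012,.012,.2,.02][i] for i in range(n)])
    r=minimize(c,x0,method="Nelder-Mead",options=dict(initial_simplex=S,maxiter=150,xatol=1e-4,fatol=1e-4));return r.x,r.fun
E
python3 - <<'E'
from h import *
I={n:get_image(n) for n in("side","top")}
M={}
for nm in["case_mid","column_top","riser","grip"]:
    for n in I:
        t=masks_of(I[n],nm);print(nm,n,[(np.round(x["rect"]).tolist(),round(x["p"],2)) for x in t[:3]])
        if t:M[nm,n]=t[0]["mask"]
for nm,x0,d in(("case_mid",(.49,-.222,-1.57),(.066,.05,.032)),("column_top",(.492,.03,-1.7),(.066,.05,.064)),("riser",(.54,.24,-1.7),(.34,.09,.096))):
    for ks in(("side",),("top",),("side","top")):
        o=[(I[k],M[nm,k].astype(float)) for k in ks if (nm,k) in M]
        print(nm,ks,fitbox(o,x0,0,d))
    if nm!="riser": print("  z",fitbox(o,x0,0,d,True))
k=M["grip","top"];print("board?",k.sum(),M["grip","side"].sum())
p=np.argwhere(k)[:,::-1].astype(np.float32);print(cv2.minAreaRect(p))
save(I["top"],"t2.png",(130,170,400,260),2.9)
E
```

```text
case_mid side []
case_mid top [([361.0, 219.0, 29.0, 16.0], 0.75), ([141.0, 183.0, 132.0, 56.0], 0.57)]
column_top side [([252.0, 239.0, 30.0, 36.0], 0.63)]
column_top top [([271.0, 216.0, 24.0, 24.0], 0.89)]
riser side [([248.0, 148.0, 36.0, 109.0], 0.9)]
riser top [([140.0, 182.0, 131.0, 56.0], 0.82), ([270.0, 215.0, 23.0, 25.0], 0.29)]
grip side [([256.0, 143.0, 28.0, 70.0], 0.88), ([248.0, 148.0, 38.0, 110.0], 0.48)]
grip top []
case_mid ('side',) (array([ 0.49 , -0.222, -1.57 ]), np.float64(0.0))
case_mid ('top',) (array([ 0.49368225, -0.2208293 , -1.5686674 ]), np.float64(0.06832983193277312))
case_mid ('side', 'top') (array([ 0.49368225, -0.2208293 , -1.5686674 ]), np.float64(0.06832983193277312))
  z (array([ 4.93473270e-01, -2.20731737e-01, -1.55467454e+00, -1.22669252e-03]), np.float64(0.06642156862745098))
column_top ('side',) (array([ 0.49265918,  0.03785832, -1.75557452]), np.float64(0.059704982910595436))
column_top ('top',) (array([ 0.49466126,  0.03680231, -1.76600607]), np.float64(0.11121166415284064))
column_top ('side', 'top') (array([ 0.49318033,  0.03729605, -1.77491415]), np.float64(0.17840894938844212))
  z (array([ 4.92995872e-01,  3.73811871e-02, -1.76923177e+00, -8.58559734e-04]), np.float64(0.17870571294748305))
riser ('side',) (array([ 0.53547255,  0.24987366, -1.76781917]), np.float64(1.0620730053027498))
riser ('top',) (array([ 0.5368612 ,  0.24452279, -1.776474  ]), np.float64(1.2717739189649302))
riser ('side', 'top') (array([ 0.53590925,  0.24526386, -1.77487297]), np.float64(2.367669955067852))Traceback (most recent call last):
  File "<stdin>", line 13, in <module>
KeyError: ('grip', 'top')
```

```bash
cat >> h.py <<'E'
def plan(p,yaw):
    "shift mm / turn deg in tool axes to TCP p, tool y at heading yaw (rad, mod pi), pointing down"
    s=sense();q=s["tcp_rot"];R0=R.from_quat([q[1],q[2],q[3],q[0]]);best=None
    for k in(0,np.pi):
        y=np.array([np.cos(yaw+k),np.sin(yaw+k),0]);z=np.array([0,0,-1.]);R1=R.from_matrix(np.c_[np.cross(y,z),y,z])
        v=np.degrees((R0.inv()*R1).as_rotvec())
        if best is None or np.linalg.norm(v)<np.linalg.norm(best): best=v
    print("shift",(R0.inv().apply(np.array(p)-s["ee_pos"])*1000).round(1),"turn",best.round(2),"t",s["time_s"],"F",np.round(s["force"],1))
E
python3 - <<'E'
from h import *
plan([.52,.2,.25],.6)
plan([.48,-.2,.25],0)
I=get_image("top");save(I,"t2.png",(130,170,400,260),2.9)
E
```

```text
shift [-463.6 -391.   -36.1] turn [ 0.    0.   42.98] t 1.5 F [-0.3  0.  -0.2]
shift [-512.1 -790.1  -36.1] turn [ 0.    0.   77.35] t 1.5 F [-0.3  0.  -0.2]
```

View pics/t2.png

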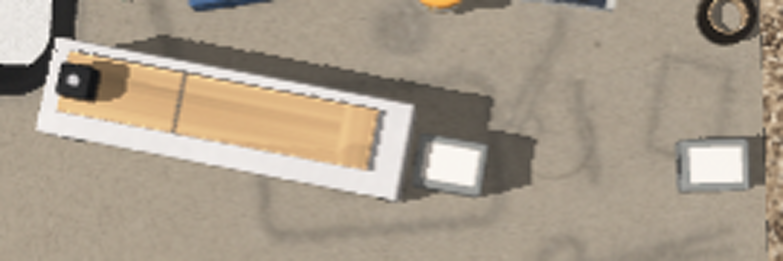

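Crop at 2.9x: the board lies roughly parallel to the riser, line at about (178,102) in the crop, column at (455,165), loose case at (713,165). Moving toward the loose case by way of a point over the riser.

Emit:
apply_moves(rows=[1, -464, -391, -36, 0, 0, 43, 1, -464, -391, -36, 0, 0, 43, 1, -464, -391, -36, 0, 0, 43, 1, -464, -391, -36, 0, 0, 43, 1, -464, -391, -36, 0, 0, 43, 1, -464, -391, -36, 0, 0, 43, 1, -464, -391, -36, 0, 0, 43, 1, -464, -391, -36, 0, 0, 43, 1, -464, -391, -36, 0, 0, 43, 1, -464, -391, -36, 0, 0, 43])

```text
time_s: 2.55
ee_pos: [0.4562, 0.2839, 0.244]
tcp_rot: [0.0, 0.467, 0.884, 0.0]
force: [1.4, 1.3, -0.4]
width: 1.0
```

```bash
python3 - <<'E'
from h import *
plan([.48,-.2,.25],0)
I=get_image("wrist");print(np.round(I["extrinsics"],3).tolist(),tip_of(I,"mark")[:1],tip_of(I,"grip")[:1]);save(I,"w0.png")
E
```

```text
shift [-412.8 -253.5   -6.2] turn [ 4.000e-02 -1.000e-02  3.436e+01] t 2.55 F [ 1.4  1.3 -0.4]
[[0.825, 0.546, 0.144, 0.415], [0.565, -0.798, -0.21, 0.343], [-0.0, 0.255, -0.967, 0.413], [0.0, 0.0, 0.0, 1.0]] [{'location': [347.6, 250.8], 'p': 0.79}] [{'location': [427.4, 197.1], 'p': 0.72}]
```

Emit:
apply_moves(rows=[1, -413, -253, -6, 0, 0, 34, 1, -413, -253, -6, 0, 0, 34, 1, -413, -253, -6, 0, 0, 34, 1, -413, -253, -6, 0, 0, 34, 1, -413, -253, -6, 0, 0, 34, 1, -413, -253, -6, 0, 0, 34, 1, -413, -253, -6, 0, 0, 34, 1, -413, -253, -6, 0, 0, 34, 1, -413, -253, -6, 0, 0, 34, 1, -413, -253, -6, 0, 0, 34])

```text
time_s: 3.7
ee_pos: [0.4791, -0.2017, 0.25]
tcp_rot: [0.0, 0.706, 0.708, 0.0]
force: [1.1, 0.2, 0.3]
width: 1.0
```

```bash
python3 - <<'E'
from h import *
W=get_image("wrist");I={n:get_image(n) for n in("side","top")};I["wrist"]=W
s=sense();print(s["ee_pos"],np.round(np.linalg.norm(s["joint_vel"]),2))
o=[]
for n in I:
    t=tip_of(I[n],"case_mid");m=masks_of(I[n],"case_mid")
    print(n,[(np.round(x["location"],1).tolist(),round(x["p"],2)) for x in t[:2]],[(x["rect"],round(x["p"],2)) for x in m[:2]])
    if m and n!="top":
        print(fitbox([(I[n],m[0]["mask"].astype(float))],(.493,-.221,-1.57),0,(.066,.05,.032)))
save(W,"w1.png",None,1.2)
plan([.4935,-.221,.25],0)
E
```

```text
[ 0.47916347 -0.20067779  0.24958925] 0.06
side [([298.2, 363.6], 0.75)] [([281.1, 339.8, 35.3, 45.7], 0.89)]
(array([ 0.49143835, -0.22041872, -1.55814208]), np.float64(0.10249229144307592))
top [([377.7, 226.8], 0.62), ([278.6, 166.2], 0.32)] [([366.6, 220.5, 21.8, 11.9], 0.6)]
wrist [([283.2, 195.9], 0.57)] [([265.1, 169.6, 41.1, 57.7], 0.85)]
(array([ 0.49253549, -0.22199402, -1.5537999 ]), np.float64(0.06613643642574997))
shift [-22.2  14.3  -0.2] turn [ 0.04 -0.02  0.21] t 4.15 F [-0.7 -1.3 -0.3]
```

View pics/w1.png

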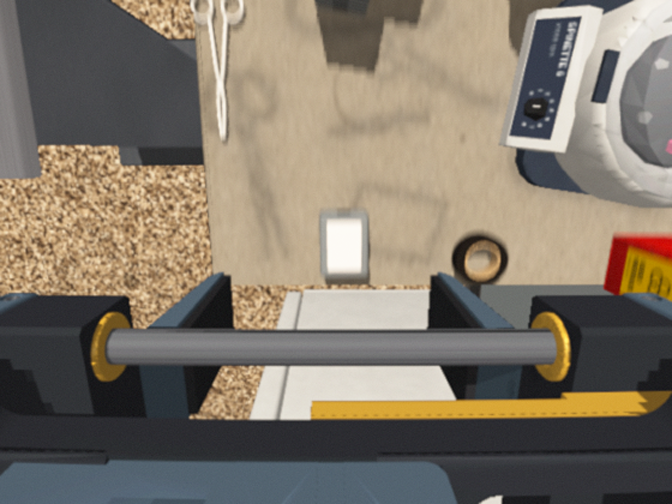

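The wrist view shows the closed case at (286,205) true pixels, clear of the tape. Its silhouette fits in all three cameras agree within about 2 mm. Next: descend and grasp.

```bash
python3 - <<'E'
from h import *
plan([.4928,-.2215,.06],.015)
plan([.4928,-.2215,.008],.015)
E
```

```text
shift [-22.7  13.5 189.8] turn [ 0.04 -0.02 -0.64] t 4.15 F [-0.7 -1.3 -0.3]
shift [-22.8  13.5 241.8] turn [ 0.04 -0.02 -0.64] t 4.15 F [-0.7 -1.3 -0.3]
```

Emit:
apply_moves(rows=[1, -22.8, 13.5, 40, 0, 0, -0.6, 1, -22.8, 13.5, 90, 0, 0, -0.6, 1, -22.8, 13.5, 140, 0, 0, -0.6, 1, -22.8, 13.5, 190, 0, 0, -0.6, 1, -22.8, 13.5, 210, 0, 0, -0.6, 1, -22.8, 13.5, 225, 0, 0, -0.6, 1, -22.8, 13.5, 235, 0, 0, -0.6, 1, -22.8, 13.5, 242, 0, 0, -0.6, 1, -22.8, 13.5, 242, 0, 0, -0.6, 1, -22.8, 13.5, 242, 0, 0, -0.6], grip_force=25)

```text
time_s: 5.15
ee_pos: [0.4934, -0.2218, 0.0087]
tcp_rot: [0.001, 0.702, 0.712, 0.001]
force: [-0.9, 0.2, 0.1]
width: 1.001
```

Emit:
apply_moves(rows=[0, 0, 0, 0, 0, 0, 0, -0.3, 0, 0, 0, 0, 0, 0, -1, 0, 0, 0, 0, 0, 0, -1, 0, 0, 0, 0, 0, 0, -1, 0, 0, 0, 0, 0, 0, -1, 0, 0, 0, 0, 0, 0])

```text
time_s: 5.75
ee_pos: [0.4934, -0.2218, 0.0087]
tcp_rot: [0.001, 0.702, 0.712, 0.001]
force: [-0.5, 0.4, 2.0]
width: 0.546
```

```bash
python3 - <<'E'
from h import *
s=sense();print(s["ee_pos"],s["width"]*91,s["force"])
plan([.4928,-.2215,.13],.015)
plan([.4932,.0373,.13],-1.77+np.pi/2)
E
```

```text
[ 0.49343732 -0.22178913  0.00866233] 49.65635114353496 [-0.50039659  0.35058815  2.02109   ]
shift [   0.3   -0.4 -121.3] turn [ 0.1   0.01 -0.04] t 5.75 F [-0.5  0.4  2. ]
shift [ 259.     3.7 -121.4] turn [ 0.1   0.   12.23] t 5.75 F [-0.5  0.4  2. ]
```

Grasp measures 49.7 mm, as expected. Lifting and carrying the case to above the column.

Emit:
apply_moves(rows=[-1, 0, 0, -40, 0, 0, 0, -1, 0, 0, -80, 0, 0, 0, -1, 0, 0, -121, 0, 0, 0, -1, 40, 1, -125, 0, 0, 3, -1, 80, 2, -125, 0, 0, 6, -1, 120, 2, -125, 0, 0, 9, -1, 160, 3, -125, 0, 0, 12.2, -1, 195, 3.7, -125, 0, 0, 12.2, -1, 195, 3.7, -125, 0, 0, 12.2, -1, 195, 3.7, -125, 0, 0, 12.2])

```text
time_s: 6.75
ee_pos: [0.4937, -0.0261, 0.1333]
tcp_rot: [0.0, 0.773, 0.634, 0.0]
force: [1.3, 0.0, -3.9]
width: 0.544
```

```bash
python3 - <<'E'
from h import *
I={n:get_image(n) for n in("wrist","side","top")}
s=sense();print(s["ee_pos"],s["width"]*91,s["force"])
for nm in("column_top","riser"):
  for n in I:
    m=masks_of(I[n],nm);t=tip_of(I[n],nm)
    print(nm,n,[(np.round(x["location"],1).tolist(),round(x["p"],2)) for x in t[:2]],[(x["rect"],round(x["p"],2)) for x in m[:2]])
    if m and nm=="column_top": print(fitbox([(I[n],m[0]["mask"].astype(float))],(.493,.037,-1.77),0,(.066,.05,.064)))
save(I["wrist"],"w2.png",None,1.4)
plan([.4932,.0373,.13],-1.77+np.pi/2)
E
```

```text
[ 0.49399358 -0.02742081  0.13345774] 49.497581353065726 [-0.12125137 -1.29865648 -3.56898277]
column_top wrist [([259.2, 141.2], 0.67)] [([222.1, 93.5, 71.1, 94.5], 0.8), ([224.9, 197.4, 104.3, 134.6], 0.22)]
(array([ 0.49303339,  0.03486498, -1.74491866]), np.float64(0.045202799796041346))
column_top side [([265.1, 252.4], 0.74)] [([255.8, 251.2, 20.9, 25.7], 0.74)]
(array([ 0.4931585 ,  0.03535918, -1.77775026]), np.float64(1.0292015274381088))
column_top top [([281.9, 226.4], 0.74)] [([269.5, 216.5, 14.8, 22.1], 0.73)]
(array([ 0.49426406,  0.04870828, -2.06489029]), np.float64(1.160838528959971))
riser wrist [] [([178.6, 0.0, 153.4, 89.4], 0.92)]
riser side [] [([247.5, 212.1, 37.3, 45.2], 0.77)]
riser top [([210.6, 213.4], 0.56)] [([141.5, 184.0, 129.9, 51.5], 0.56)]
shift [ 62.6 -13.6   3.6] turn [ 0.1  -0.01  0.03] t 7.5 F [ 0.1 -0.8 -5. ]
```

View pics/w2.png

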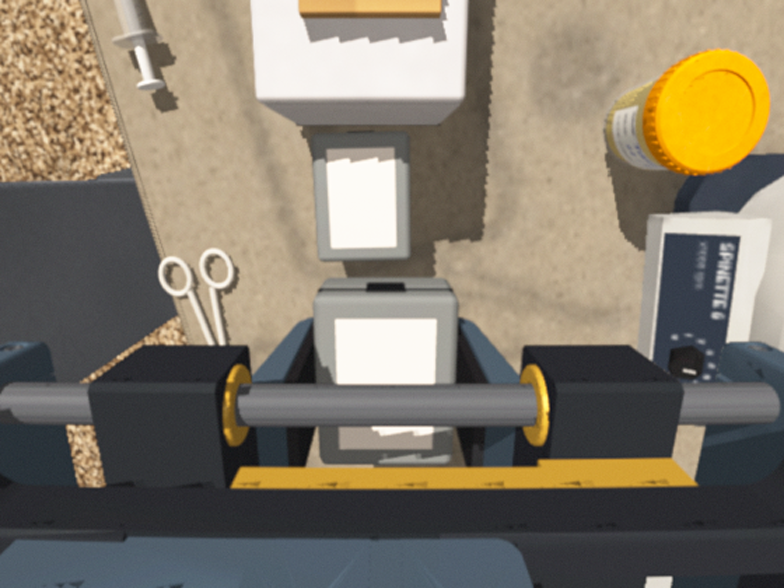

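The wrist view shows the column top face squarely ahead, corners in the shown 1.4x image about (322,132), (408,135), (412,258), (318,262). The held case's front edge is near row 280-290. I check these against the model projections.

```bash
python3 - <<'E'
from h import *
I=get_image("wrist");s=sense();m=[x for x in masks_of(I,"column_top")][0]["mask"]
print("t",s["time_s"],s["ee_pos"])
for p in [(.4930,.0349,-1.745),(.4932,.0373,-1.77)]: print("col",(proj(I,box(*p,0,.066,.05,.064))[4:]*1.4).round().tolist())
e=s["ee_pos"]
for mm in masks_of(I,"case_mid")[:3]: print("case mask",mm["rect"],mm["p"])
print("held",(proj(I,box(e[0],e[1],-1.77,e[2]-.0087,.066,.05,.032))*1.4).round().tolist())
# top-face outline of column: grey darker than bench -> contour
c,_=cv2.findContours(m.astype(np.uint8),0,2);c=max(c,key=cv2.contourArea);print((cv2.approxPolyDP(c,3,True)[:,0]*1.4).round().tolist())
print(fitbox([(I,m.astype(float))],(.493,.037,-1.77),0,(.066,.05,.064),True))
b=m.astype(np.uint8)
g=cv2.cvtColor(I["frame"],cv2.COLOR_RGB2GRAY)
cr=cv2.resize(I["frame"][80:340,170:390,::-1],None,fx=2.3,fy=2.3,interpolation=cv2.INTER_CUBIC)
for P in(box(.4930,.0349,-1.745,0,.066,.05,.064)[4:],box(e[0],e[1],-1.77,e[2]-.0087,.066,.05,.032)[4:]):
    q=((proj(I,P)[[0,1,3,2]]+.5-[170,80])*2.3).astype(int);cv2.polylines(cr,[q],True,(0,0,255),1)
cv2.imwrite("pics/w3.png",cr)
E
```

```text
t 7.55 [ 0.49410965 -0.02671368  0.13362991]
col [[307.0, 130.0], [408.0, 128.0], [315.0, 262.0], [410.0, 259.0]]
col [[308.0, 124.0], [410.0, 124.0], [313.0, 256.0], [408.0, 256.0]]
case mask [222.4, 196.8, 108.1, 132.8] 0.7
case mask [212.3, 0.0, 103.3, 11.7] 0.7
held [[324.0, 274.0], [449.0, 275.0], [329.0, 423.0], [444.0, 423.0], [311.0, 295.0], [463.0, 295.0], [318.0, 468.0], [454.0, 469.0]]
[[314.0, 133.0], [318.0, 256.0], [405.0, 256.0], [410.0, 210.0], [407.0, 134.0], [364.0, 129.0]]
(array([ 0.49275333,  0.03498195, -1.7521326 , -0.00715698]), np.float64(0.023841959719521095))
```

View pics/w3.png

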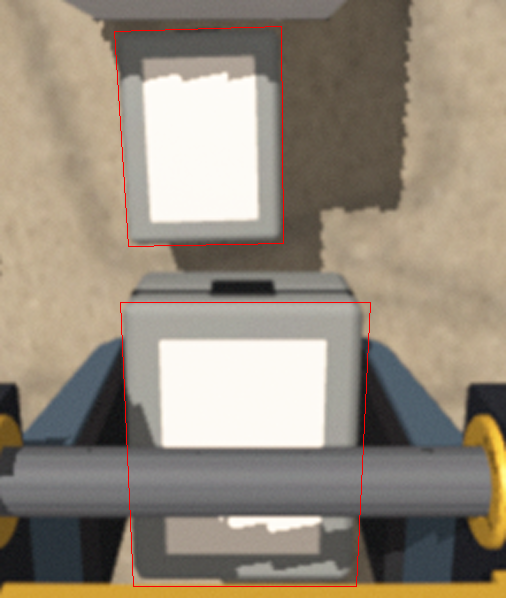

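```bash
python3 - <<'E'
from h import *
I=get_image("wrist");s=sense();e=s["ee_pos"]
u=lambda p:np.array(p)/2.3+[170,80]-.5
for nm,c,z in(("col",[(142,58),(254,55),(259,220),(150,223)],.064),("held",[(158,340),(326,340),(320,554),(165,555)],e[2]-.0087+.032)):
    P=np.array([atz(I,u(p),z) for p in c]);ce=P.mean(0);v=P[2]+P[3]-P[0]-P[1]
    print(nm,ce.round(4),"yaw",np.arctan2(v[1],v[0]).round(3),"dims",np.linalg.norm(v)/2,np.linalg.norm(P[1]+P[2]-P[0]-P[3])/2, "rel TCP",(ce-e).round(4))
plan([.493,.0348,.1337],-1.757+np.pi/2)
E
```

```text
col [0.4928 0.0349 0.064 ] yaw -1.742 dims 0.0504374565008892 0.03440766023595966 rel TCP [-0.0013  0.0615 -0.0696]
held [ 0.4935 -0.0264  0.1569] yaw -1.767 dims 0.04973276741397684 0.034186181466814396 rel TCP [-0.0006  0.0003  0.0233]
shift [ 60.1 -13.2  -0.1] turn [ 0.1  -0.01 -0.71] t 7.7 F [-0.7  0.4 -4.9]
```

```bash
python3 - <<'E'
from h import *
plan([.4935,.035,.078],-1.757+np.pi/2)
E
```

```text
shift [ 60.3 -12.8  55.6] turn [ 0.1  -0.01 -0.71] t 7.7 F [-0.7  0.4 -4.9]
```

Emit:
apply_moves(rows=[-1, 30, -6, 0, 0.1, 0, -0.7, -1, 60.3, -12.8, 0, 0.1, 0, -0.7, -1, 60.3, -12.8, 5, 0.1, 0, -0.7, -1, 60.3, -12.8, 25, 0.1, 0, -0.7, -1, 60.3, -12.8, 42, 0.1, 0, -0.7, -1, 60.3, -12.8, 50, 0.1, 0, -0.7, -1, 60.3, -12.8, 55.6, 0.1, 0, -0.7, -1, 60.3, -12.8, 55.6, 0.1, 0, -0.7])

```text
time_s: 8.5
ee_pos: [0.4934, 0.0347, 0.0777]
tcp_rot: [-0.0, 0.77, 0.638, -0.0]
force: [1.1, -0.9, -3.9]
width: 0.548
```

```bash
python3 - <<'E'
from h import *
I=get_image("side");save(I,"s3.png",(225,170,325,300),4.5)
plan([.4935,.035,.0730],-1.757+np.pi/2)
E
```

```text
shift [ 0.2 -0.3  5.2] turn [ 0.   -0.01 -0.02] t 8.55 F [ 0.6 -0.3 -3.4]
```

View pics/s3.png

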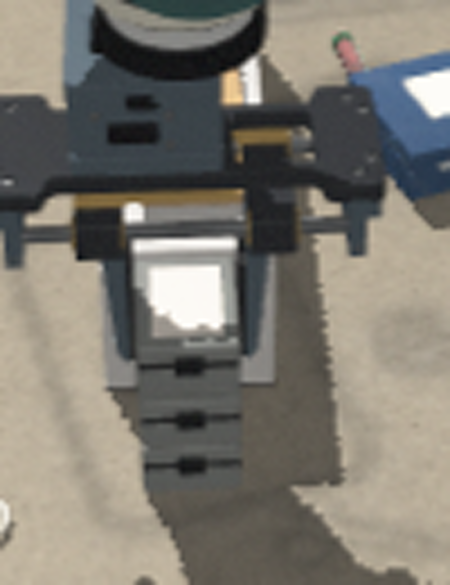

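The side crop shows the case centred over the column (latches at columns 190, 190, 193) with a small gap left. Lowering to contact.

Emit:
apply_moves(rows=[-1, 0.2, -0.3, 2, 0, 0, 0, -1, 0.2, -0.3, 4, 0, 0, 0, -1, 0.2, -0.3, 5.2, 0, 0, 0, -1, 0.2, -0.3, 5.4, 0, 0, 0, -1, 0.2, -0.3, 5.4, 0, 0, 0])

```text
time_s: 9.05
ee_pos: [0.4935, 0.0351, 0.0728]
tcp_rot: [-0.0, 0.77, 0.638, 0.0]
force: [-0.1, -0.0, -3.7]
width: 0.545
```

Emit:
apply_moves(rows=[-1, 0, 0, 0.5, 0, 0, 0, -1, 0, 0, 1, 0, 0, 0, -1, 0, 0, 1, 0, 0, 0])

```text
time_s: 9.35
ee_pos: [0.4936, 0.0351, 0.0726]
tcp_rot: [-0.0, 0.77, 0.638, -0.0]
force: [-7.7, -1.1, 15.7]
width: 0.547
```

Contact, at the expected height. Releasing, opening gently, then lifting.

Emit:
apply_moves(rows=[-1, 0, 0, -0.5, 0, 0, 0, 0.3, 0, 0, -0.5, 0, 0, 0, 0.6, 0, 0, -0.5, 0, 0, 0, 1, 0, 0, -0.5, 0, 0, 0, 1, 0, 0, -0.5, 0, 0, 0, 1, 0, 0, -0.5, 0, 0, 0])

```text
time_s: 9.95
ee_pos: [0.4936, 0.0351, 0.0731]
tcp_rot: [-0.0, 0.77, 0.638, -0.0]
force: [0.3, 0.7, -0.2]
width: 0.953
```

Emit:
apply_moves(rows=[1, 0, 0, -20, 0, 0, 0, 1, 0, 0, -50, 0, 0, 0, 1, 0, 0, -90, 0, 0, 0, 1, 0, 0, -130, 0, 0, 0, 1, 40, 0, -150, 0, 0, 0, 1, 40, 0, -150, 0, 0, 0])

```text
time_s: 10.55
ee_pos: [0.5033, 0.0767, 0.2266]
tcp_rot: [0.001, 0.77, 0.639, 0.003]
force: [0.7, -0.5, -0.3]
width: 0.997
```

```bash
python3 - <<'E'
from h import *
I={n:get_image(n) for n in("wrist","side","top")}
s=sense();print(s["ee_pos"],s["width"])
for nm in("case_mid","column_top","grip","mark"):
  for n in I:
    m=masks_of(I[n],nm);t=tip_of(I[n],nm)
    print(nm,n,[(np.round(x["location"],1).tolist(),round(x["p"],2)) for x in t[:2]],[(np.round(x["rect"]).tolist(),round(x["p"],2)) for x in m[:2]])
save(I["wrist"],"w4.png",None,1.4)
plan([.573,.407,.25],-1.757+np.pi/2)
E
```

```text
[0.50053801 0.07430261 0.2225313 ] 1.000100666626782
case_mid wrist [([273.6, 237.9], 0.91)] [([246.0, 206.0, 54.0, 66.0], 0.8), ([396.0, 169.0, 74.0, 56.0], 0.69)]
case_mid side [([268.1, 240.1], 0.59)] [([257.0, 228.0, 21.0, 28.0], 0.74)]
case_mid top [] []
column_top wrist [] [([254.0, 201.0, 40.0, 6.0], 0.72)]
column_top side [([263.0, 250.7], 0.74)] [([256.0, 259.0, 22.0, 22.0], 0.68)]
column_top top [] [([140.0, 184.0, 88.0, 48.0], 0.55)]
grip wrist [([269.4, 236.4], 0.37)] [([248.0, 2.0, 70.0, 172.0], 0.83)]
grip side [([267.3, 148.2], 0.59)] [([255.0, 141.0, 29.0, 75.0], 0.63), ([203.0, 282.0, 21.0, 51.0], 0.44)]
grip top [([155.9, 195.8], 0.68)] [([148.0, 185.0, 78.0, 37.0], 0.94)]
mark wrist [] [([247.0, 0.0, 71.0, 176.0], 0.79)]
mark side [([265.2, 170.6], 0.84)] [([258.0, 141.0, 24.0, 74.0], 0.72)]
mark top [([188.6, 207.2], 0.93)] [([149.0, 188.0, 75.0, 32.0], 0.73)]
shift [340.2   9.1 -27. ] turn [-0.02 -0.   -0.02] t 11.9 F [-0.6 -0.4  0.9]
```

View pics/w4.png

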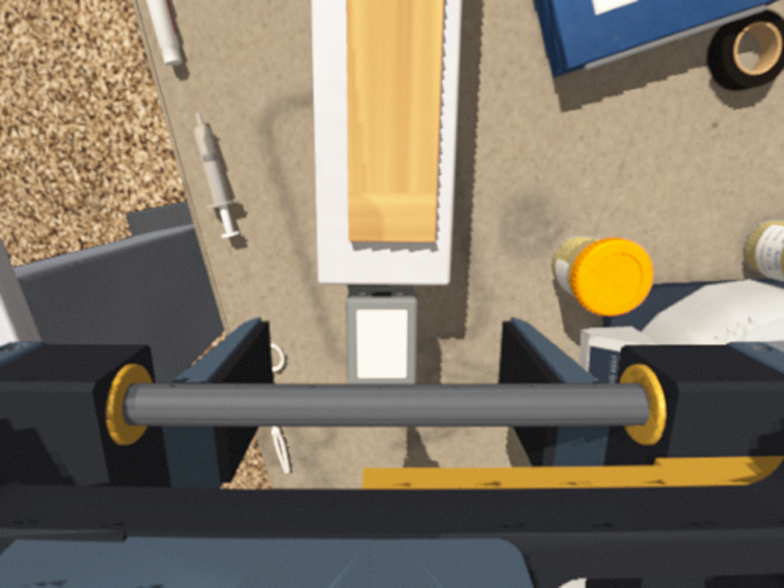

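The case sits straight on the column, and the board nose lies square on the riser (shown corners (350,241), (436,242)). Moving back along the riser to look at the grip block and line.

Emit:
apply_moves(rows=[1, 50, 0, -27, 0, 0, 0, 1, 100, 0, -27, 0, 0, 0, 1, 150, 0, -27, 0, 0, 0, 1, 200, 0, -27, 0, 0, 0, 1, 220, 0, -27, 0, 0, 0, 1, 220, 0, -27, 0, 0, 0, 1, 220, 0, -27, 0, 0, 0])

```text
time_s: 12.6
ee_pos: [0.5415, 0.2907, 0.2497]
tcp_rot: [-0.0, 0.77, 0.639, -0.0]
force: [0.8, 0.5, 0.8]
width: 1.002
```

```bash
python3 - <<'E'
from h import *
I={n:get_image(n) for n in("wrist","side","top")}
s=sense();print(s["ee_pos"],s["width"])
for nm in("grip","mark"):
  o=[]
  for n in I:
    t=tip_of(I[n],nm);print(nm,n,[(np.round(x["location"],1).tolist(),round(x["p"],2)) for x in t[:2]])
    if t:o.append((I[n],t[0]["location"]));print(atz(I[n],t[0]["location"],.122 if nm=="grip" else .106).round(4))
  if len(o)>1:print(tri(o))
save(I["wrist"],"w5.png",None,1.4)
E
```

```text
[0.54168338 0.28961254 0.25008575] 0.9979382721796021
grip wrist [([285.9, 110.7], 0.9)]
[0.5652 0.3707 0.122 ]
grip side [([265.8, 152.0], 0.96), ([374.9, 360.6], 0.59)]
[0.5612 0.3494 0.122 ]
grip top []
(array([0.56573234, 0.37104946, 0.10889326]), [[0.0, 0.0], [-0.0, 0.0]])
mark wrist [([281.5, 206.3], 0.88)]
[0.5457 0.2829 0.106 ]
mark side [([267.6, 167.4], 0.93), ([264.0, 213.0], 0.37)]
[0.5543 0.2971 0.106 ]
mark top [([192.6, 206.0], 0.85)]
[0.5461 0.2793 0.106 ]
(array([0.5474049 , 0.28147093, 0.11428096]), [[2.2, 3.2], [-1.3, 0.8], [-1.5, -0.8]])
```

View pics/w5.png

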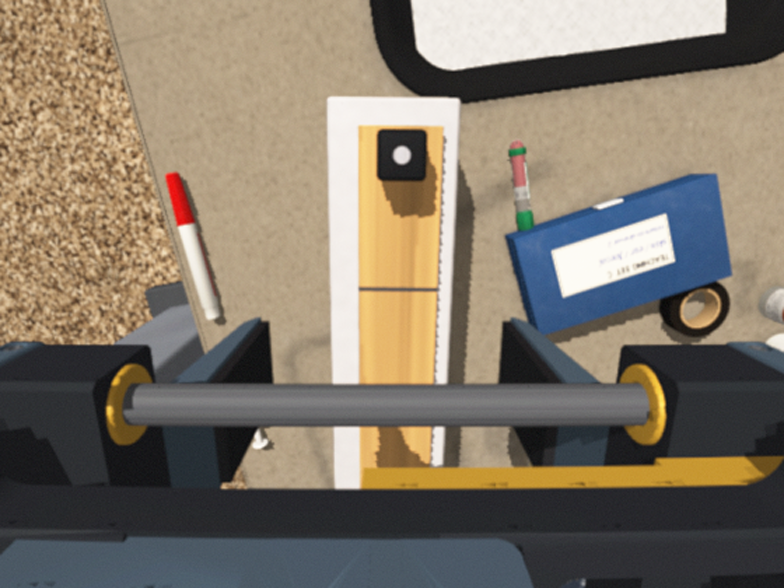

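Wrist view at 1.4x: block's white dot at (402,155), line from (359,289) to (438,289), tail edge at row 126. Computing metric positions, with heights checked between views.

```bash
python3 - <<'E'
from h import *
I=get_image("wrist");g=lambda p,z:atz(I,np.array(p)/1.4-.2,z)
print("dot",g((402,155),.138)); A,B=g((359,289),.106),g((438,289.5),.106);print("mark",(A+B)/2,np.linalg.norm(A-B))
C,D=g((359,126),.106),g((443,128),.106);print("tail",C,D,(C+D)/2,np.linalg.norm(C-D))
v=(A+B)/2-(C+D)/2;print("board heading",np.arctan2(-v[1],-v[0]),np.arctan2(v[1],v[0]),np.linalg.norm(v))
E1,E2=g((328,97),.096),g((460,99),.096);print("riser end",E1,E2,np.linalg.norm(E1-E2),"yaw",np.arctan2(E2[1]-E1[1],E2[0]-E1[0])-np.pi/2)
d=(E1+E2)/2;print("riser centre",d+.17*np.array([np.cos(-1.77),np.sin(-1.77),0]))
top=get_image("top");print("dot in top", proj(top,g((402,155),.138)), "mark in top",proj(top,(A+B)/2))
h=g((402,155),.138)
plan([h[0],h[1],.25],-1.757+np.pi/2);plan([h[0],h[1],.111],-1.757+np.pi/2)
E
```

```text
dot [0.56610385 0.36962134 0.138     ]
mark [0.54892314 0.2815953  0.106     ] 0.05572021128645904
tail [0.54322319 0.39357932 0.106     ] [0.5964795  0.38232963 0.106     ] [0.56985135 0.38795447 0.106     ] 0.05443151431751954
board heading 1.3765092753175563 -1.7650833782722368 0.10839863361446618
riser end [0.52637016 0.41628985 0.096     ] [0.61170637 0.39897942 0.096     ] 0.08707422138737846 yaw -1.7709305778358997
riser centre [0.53539717 0.24099647 0.096     ]
dot in top [[155.33928854 197.26171695]] mark in top [[191.74622774 204.95672944]]
shift [82.4  9.1  0.2] turn [-0.01 -0.01 -0.03] t 13.15 F [ 0.3 -0.6 -0.2]
shift [ 82.4   9.1 139.2] turn [-0.01 -0.01 -0.03] t 13.15 F [ 0.3 -0.6 -0.2]
```

Everything is consistent: line 90 mm from the block, board heading -1.77. Now lower over the block and grip it.

```bash
python3 - <<'E'
from h import *
plan([.5661,.3696,.111],-1.768+np.pi/2)
E
```

```text
shift [ 82.3   9.1 139.2] turn [-0.01 -0.01  0.6 ] t 13.15 F [ 0.3 -0.6 -0.2]
```

Emit:
apply_moves(rows=[1, 45, 5, 0, 0, 0, 0.6, 1, 82.3, 9.1, 0, 0, 0, 0.6, 1, 82.3, 9.1, 20, 0, 0, 0.6, 1, 82.3, 9.1, 65, 0, 0, 0.6, 1, 82.3, 9.1, 100, 0, 0, 0.6, 1, 82.3, 9.1, 122, 0, 0, 0.6, 1, 82.3, 9.1, 133, 0, 0, 0.6, 1, 82.3, 9.1, 139, 0, 0, 0.6, 1, 82.3, 9.1, 139, 0, 0, 0.6, 1, 82.3, 9.1, 139, 0, 0, 0.6], grip_force=20)

```text
time_s: 14.15
ee_pos: [0.5667, 0.3699, 0.1124]
tcp_rot: [0.0, 0.773, 0.634, 0.001]
force: [0.7, -0.7, 0.5]
width: 1.003
```

Emit:
apply_moves(rows=[0, 0, 0, 0, 0, 0, 0, -0.3, 0, 0, 0, 0, 0, 0, -1, 0, 0, 0, 0, 0, 0, -1, 0, 0, 0, 0, 0, 0, -1, 0, 0, 0, 0, 0, 0, -1, 0, 0, 0, 0, 0, 0, -1, 0, 0, 0, 0, 0, 0])

```text
time_s: 14.85
ee_pos: [0.5667, 0.3699, 0.1124]
tcp_rot: [0.0, 0.773, 0.634, 0.001]
force: [1.3, -0.6, 0.6]
width: 0.415
```

```bash
python3 - <<'E'
from h import *
s=sense();print(s["ee_pos"],s["width"]*91,s["force"],s["torque"])
h=-1.77
E=np.array([.4930,.0349])+.033*np.array([np.cos(h),np.sin(h)])
G=E-.090*np.array([np.cos(h),np.sin(h)]);print("edge",E,"grip goal",G)
z=s["ee_pos"][2];plan([*G,z],h+np.pi/2)
E
```

```text
[0.56665576 0.36992428 0.11237597] 37.7759612536049 [ 1.27805746 -0.64518646  0.62481304] [-0.12496324  0.06331991 -0.02291947]
edge [0.48646967 0.00255259] grip goal [0.50427966 0.09077279]
shift [-286.    -6.5   -0.3] turn [ 0.06 -0.07  0.12] t 14.85 F [ 1.3 -0.6  0.6]
```

Emit:
apply_moves(rows=[-1, 0, 0, 0, 0, 0, 0, -1, 0, 0, 0, 0, 0, 0, -1, 0, 0, 0, 0, 0, 0])

```text
time_s: 15.15
ee_pos: [0.5666, 0.3699, 0.1123]
tcp_rot: [-0.0, 0.773, 0.634, 0.001]
force: [-1.1, 0.2, 0.1]
width: 0.328
```

Block held at 29.8 mm. Slide the first part, then check forces.

Emit:
apply_moves(rows=[-1, -10, 0, 0, 0, 0, 0, -1, -25, -0.5, 0, 0, 0, 0, -1, -40, -1, 0, 0, 0, 0, -1, -55, -1.3, 0, 0, 0, 0, -1, -70, -1.6, 0, 0, 0, 0, -1, -85, -2, 0, 0, 0, 0, -1, -100, -2.3, 0, 0, 0, 0, -1, -110, -2.5, 0, 0, 0, 0, -1, -110, -2.5, 0, 0, 0, 0])

```text
time_s: 16.05
ee_pos: [0.5423, 0.2611, 0.1123]
tcp_rot: [0.0, 0.774, 0.634, 0.0]
force: [-1.7, -5.0, 3.5]
width: 0.328
```

```bash
python3 - <<'E'
from h import *
I={n:get_image(n) for n in("wrist","side")}
s=sense();print(s["ee_pos"],s["width"]*91,s["force"],s["torque"])
cv2.imwrite("pics/m6.png",np.hstack([cv2.resize(I["side"]["frame"][130:280,220:320,::-1],(400,600),interpolation=cv2.INTER_CUBIC),cv2.resize(I["wrist"]["frame"][:,150:400,::-1],(357,600))]))
h=-1.77
plan([.50428,.09077,.1123],h+np.pi/2)
E
```

```text
[0.54256202 0.2620452  0.11231055] 29.624437951333604 [-1.63919496 -5.37460969  6.25152076] [-0.85574409  0.26301787  0.00095725]
shift [-175.5   -3.9   -0. ] turn [ 0.03 -0.02  0.1 ] t 16.15 F [-1.6 -5.4  6.3]
```

View pics/m6.png

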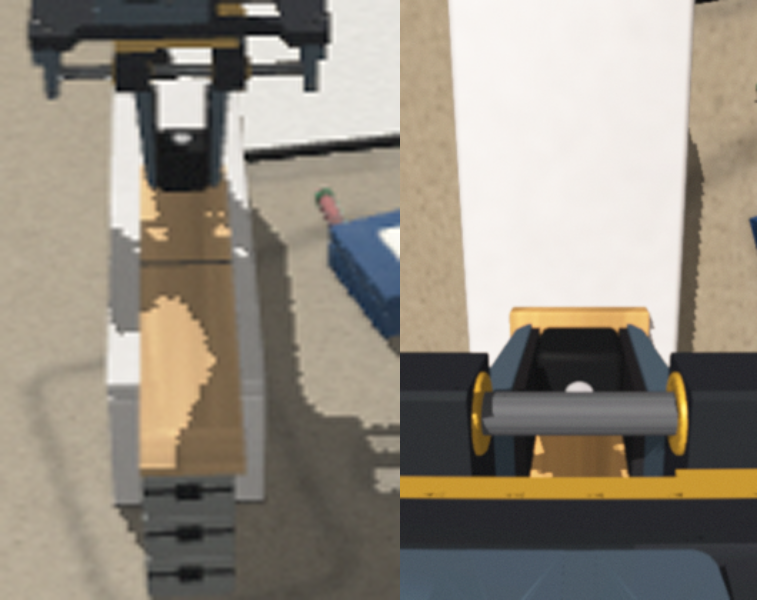

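The nose has ridden onto the column, the case is undisturbed and the board is straight. Drag is about 5 N. Continuing with slightly less down-press, to about 10 mm short.

Emit:
apply_moves(rows=[-1, -12, 0, -0.3, 0, 0, 0, -1, -28, -0.5, -0.3, 0, 0, 0, -1, -45, -1, -0.3, 0, 0, 0, -1, -62, -1.4, -0.3, 0, 0, 0, -1, -80, -1.8, -0.3, 0, 0, 0, -1, -98, -2.2, -0.3, 0, 0, 0, -1, -116, -2.6, -0.3, 0, 0, 0, -1, -134, -3, -0.3, 0, 0, 0, -1, -150, -3.4, -0.3, 0, 0, 0, -1, -162, -3.6, -0.3, 0, 0, 0])

```text
time_s: 17.15
ee_pos: [0.5068, 0.1024, 0.1126]
tcp_rot: [0.0, 0.774, 0.634, 0.0]
force: [-0.7, 1.2, -2.5]
width: 0.328
```

Emit:
apply_moves(rows=[-1, -3, 0, 0, 0, 0, 0, -1, -3, 0, 0, 0, 0, 0])

```text
time_s: 17.35
ee_pos: [0.5062, 0.099, 0.1126]
tcp_rot: [0.0, 0.774, 0.633, 0.0]
force: [-0.2, 0.2, -2.6]
width: 0.329
```

```bash
python3 - <<'E'
from h import *
I={n:get_image(n) for n in("side","top","wrist")}
s=sense();print(s["ee_pos"],s["width"]*91,s["force"],s["torque"])
o=[]
for n in I:
    t=tip_of(I[n],"mark");print(n,[(np.round(x["location"],1).tolist(),round(x["p"],2),atz(I[n],x["location"],.106).round(4).tolist()) for x in t[:2]])
    t=tip_of(I[n],"case_mid");print(" case",n,[(np.round(x["location"],1).tolist(),round(x["p"],2),atz(I[n],x["location"],.08).round(4).tolist()) for x in t[:2]])
a=I["side"]["frame"][180:310,200:340,::-1]
cv2.imwrite("pics/s7.png",cv2.resize(a,None,fx=4.6,fy=4.6,interpolation=cv2.INTER_CUBIC))
h=-1.77;e=s["ee_pos"];d=np.array([np.cos(h),np.sin(h)])
m=e[:2]+.09*d;E=np.array([.48647,.00255]);print("mark by arm rel edge x",(m-E)@d*1000,"y",(m-E)@[-d[1],d[0]]*1000)
u=lambda P:((proj(I["side"],P)+.5-[200,180])*4.6).round().tolist()
print("predicted in crop: mark ends",u(np.array([[*(m+k*np.array([-d[1],d[0]])),.106] for k in(-.028,.028)])))
print("edge bottom of case/col corners",u(box(.493,.0349,h,0,.066,.05,.096)[[2,3,6,7]]))
plan([.50428,.09077,e[2]],h+np.pi/2)
E
```

```text
[0.50632833 0.09979897 0.11255585] 29.94694674433185 [ 0.14595532 -1.42827031 -2.1388517 ] [-0.01980429  0.06784191  0.04032129]
side [([265.5, 242.2], 0.91, [0.4858, 0.0126, 0.106]), ([263.7, 211.3], 0.59, [0.5044, 0.1164, 0.106])]
 case side []
top [([293.0, 230.0], 0.89, [0.4811, 0.0148, 0.106])]
 case top []
wrist []
 case wrist []
mark by arm rel edge x -9.255559621054262 y 0.22113812106267683
predicted in crop: mark ends [[249.0, 291.0], [370.0, 287.0]]
edge bottom of case/col corners [[262.0, 462.0], [364.0, 458.0], [256.0, 320.0], [364.0, 317.0]]
shift [-9.3 -0.3  0. ] turn [ 0.04 -0.03  0.07] t 17.8 F [-0.6  0.  -2.7]
```

View pics/s7.png

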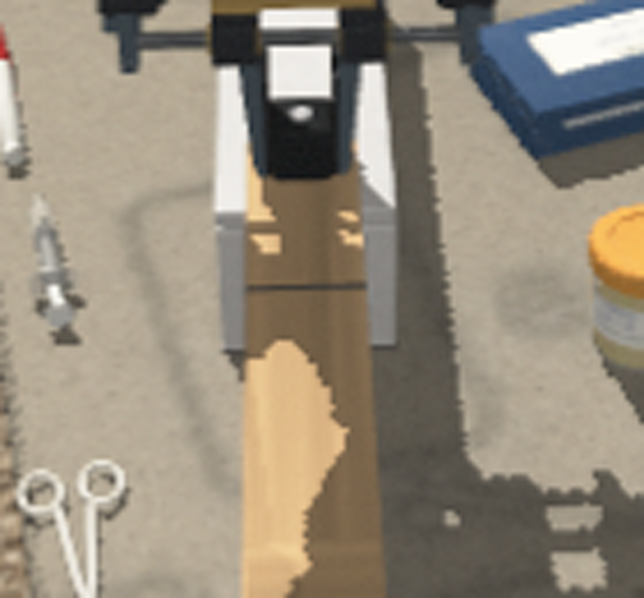

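The line is straight (crop row 287, columns 245-367) and centred. Arm and side view put it 8-9.5 mm short. The tool also carries about 2.6 N of the board's weight, so I finish the slide and then lower slightly so the board rests.

Emit:
apply_moves(rows=[-1, -4, 0, 0.1, 0, 0, 0, -1, -8, 0, 0.2, 0, 0, 0, -1, -9, 0, 0.4, 0, 0, 0, -1, -9, 0, 0.6, 0, 0, 0, -1, -9, 0, 0.6, 0, 0, 0])

```text
time_s: 18.3
ee_pos: [0.5048, 0.0907, 0.1123]
tcp_rot: [0.0, 0.773, 0.634, 0.0]
force: [-0.5, -1.3, 5.9]
width: 0.33
```

```bash
python3 - <<'E'
from h import *
I={n:get_image(n) for n in("side","top")}
s=sense();print(s["ee_pos"],s["tcp_rot"],s["width"]*91,s["force"],s["torque"])
for n in I:
    t=tip_of(I[n],"mark");print(n,[(np.round(x["location"],1).tolist(),round(x["p"],2),atz(I[n],x["location"],.106).round(4).tolist()) for x in t[:1]])
h=-1.77;e=s["ee_pos"];d=np.array([np.cos(h),np.sin(h)]);m=e[:2]+.09*d
for E in([.48647,.00255],[.4866,.005]): print("mark rel edge x",(m-E)@d*1000,"y",(m-E)@[-d[1],d[0]]*1000)
a=I["side"]["frame"][210:300,220:310,::-1]
cv2.imwrite("pics/s8.png",cv2.resize(a,None,fx=6.5,fy=6.5,interpolation=cv2.INTER_CUBIC))
u=lambda P:((proj(I["side"],P)+.5-[220,210])*6.5).round().tolist()
n_=np.array([-d[1],d[0]])
print("pred mark",u(np.array([[*(m+k*n_),.106] for k in(-.028,.028)])),"edge corners z0/.096",u(box(.493,.0349,h,0,.066,.05,.096)[[2,3,6,7]]))
E
```

```text
[0.50479344 0.09073999 0.11231006] [3.01940546e-04 7.73472618e-01 6.33829545e-01 3.54004324e-04] 30.018119891075052 [-1.83991125 -1.46583023  6.80306187] [-0.53135629  0.319667   -0.11638126]
side [([268.1, 242.1], 0.71, [0.4912, 0.0116, 0.106])]
top [([293.2, 228.6], 0.95, [0.4847, 0.0143, 0.106])]
mark rel edge x -0.07198732611939115 y 0.5092699604130587
mark rel edge x 2.355288178110497 y 0.8666683747429657
pred mark [[223.0, 235.0], [395.0, 230.0]] edge corners z0/.096 [[241.0, 457.0], [384.0, 453.0], [232.0, 257.0], [385.0, 253.0]]
```

View pics/s8.png

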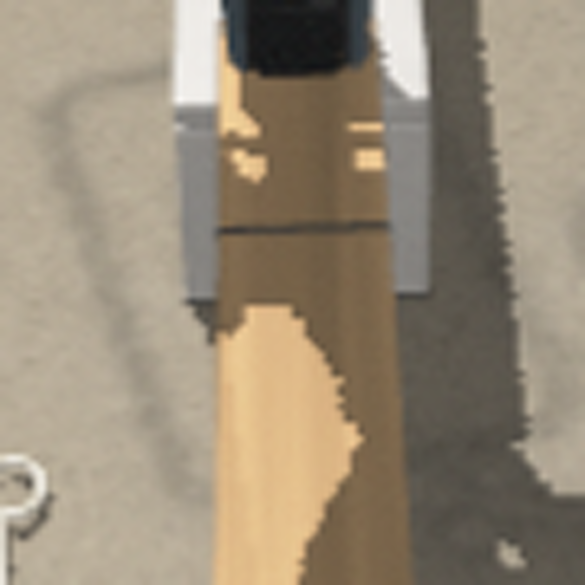

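The line runs straight across at crop rows 231-226 and stands over the edge within 1-2 mm by both the arm and the camera-relative estimate. Force and moment put the roughly 10 N contact load about 90 mm ahead of the grip, on the top case. Last check: bystanders and any visible part of the case.

```bash
python3 - <<'E'
from h import *
I={n:get_image(n) for n in("side","top")}
for nm in("case_mid","column_top","cup","tape_small","clamp_forceps"):
  for n in I:
    print(nm,n,[(np.round(x["location"],1).tolist(),round(x["p"],2)) for x in tip_of(I[n],nm)[:2]],[(np.round(x["rect"]).tolist(),round(x["p"],2)) for x in masks_of(I[n],nm)[:1]])
s=sense();print(s["force"],s["torque"],s["width"],s["ee_pos"],s["time_s"])
E
```

```text
case_mid side [([215.4, 302.9], 0.39)] []
case_mid top [] [([305.0, 267.0, 36.0, 7.0], 0.33)]
column_top side [] [([256.0, 204.0, 32.0, 111.0], 0.72)]
column_top top [] []
cup side [([336.7, 250.1], 0.69)] [([328.0, 222.0, 26.0, 39.0], 0.79)]
cup top [([280.3, 169.7], 0.62)] [([270.0, 156.0, 21.0, 21.0], 0.92)]
tape_small side [([373.4, 361.5], 0.86)] [([360.0, 344.0, 32.0, 29.0], 0.71)]
tape_small top [([380.7, 175.2], 0.59)] [([372.0, 165.0, 21.0, 20.0], 0.47)]
clamp_forceps side [([216.2, 303.7], 0.52)] [([200.0, 287.0, 25.0, 50.0], 0.52)]
clamp_forceps top [([316.4, 265.1], 0.48)] [([306.0, 266.0, 33.0, 6.0], 0.55)]
[-0.0569941  -1.33529311  5.20328703] [-0.5294674   0.31341759 -0.18396323] 0.33037422862598914 [0.50480156 0.09073454 0.11230552] 19.6
```

Bystanders are unmoved and the hold is steady. Handing in.

```bash
python3 -c "
from station import *
print(close_job())"
```

```text
the job is handed in; nothing more can be done
None
```

I set the loose case on the column and let go. I then slid the board out over it by the grip block and handed the job in at about 20 s, still holding the block. The hand-in returned no verdict.

**Case:** it met the column at the expected height and looked square after release. The column position is uncertain by about 2 mm, because the wrist camera put it at y = 0.035 and the side and top cameras at about 0.037.

**Board:**
- **Line:** by the arm's pose it stands between 0 and 2.4 mm past the column's outer end and within 1 mm of its middle. The side view shows it about 1 mm further back. The raw network points for the line read 9–12 mm further back. I discounted them because they hardly moved during the final 9 mm slide, while the drawn line did.
- **Level and hold:** the tool's tilt is under 0.001 rad, and the block is still gripped at 30 mm.
- **Resting on the case:** force and moment readings put roughly 9–10 N on the top case. This was worked out, not measured directly.

**Not checked:** the overhanging board hides the top case from every camera, so I could not look at it again after the slide. It was in line when the nose first rode onto it, and drag readings were at most about 5 N.

**Bystanders:** the cup, forceps and tape show no movement beyond detection noise of a few pixels.

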